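# Wedge a row of castle nuts tight in a drilling jig

### The job

Four castle nuts stand loose in the channel of the drilling jig and must be locked for drilling. Push the sliding T-block along the channel until the nuts are closed up against the end stop, then lay the wooden wedge in the gap between the block and the slanted fence, thin end leading and plain face to the block, and drive it in along the fence until it binds and the whole row stays tight by itself. Use a firm, steady hand push, not brute force, and leave the other things on the table where they are.

Things in the scene. Friction and masses are not known exactly. Their poses are not given: they have to be found in the camera images.
- jig: Fixed dark steel plate 165 x 235 x 10 mm (its x -105 to +60, y -105 to +130 mm); origin at its underside, on the row's centre line. +x points away from the robot within 0.25 rad; the row is closed up towards +y. A channel 27 mm wide (x -13.5 to +13.5) runs along y between steel rails 14 mm high over the plate, partly covered by strips up to 22.5 mm. Plate free in front of the mouth (x < -47).
- fence_face (a point): Point on the plate top at the foot of the fixed fence's face, at the jig's x = 0 (y = -69.5 mm). Fence 68 mm long, 24 mm high, at the plate's -y end; the face looks to +y and slants 1 in 8: 1 mm towards +y per 8 mm in +x, so the gap between T-block and fence is widest on the robot's side; the wedge enters there, moving along the jig's +x. Mouth at x = -32 mm, with lead-in chamfers out to -47.
- end_stop: Fixed steel block in the channel's +y end, 26 x 18 x 24 mm; origin on the plate top, under the middle of the face that the row is pressed against (face looks to the jig's -y). Its place along y differs by a few mm from time to time.
- slide_block: Loose steel T-block, about 0.4 kg, sliding along y in the channel with under 2 N (oiled). Origin on the plate top, under the middle of its flat wedge face (looks to the jig's -y, 64 mm long in x, 24 mm high). Head 14 mm thick; a tongue 26 mm wide ends in a nose 54 mm from the wedge face, which presses on nut 4. It starts too near the fence for the wedge to enter.
- push_lug (a point): Middle of the flat -y face of the lug on the T-block: 24 mm wide in x, 12 mm thick, from 26 to 46 mm above the plate top (this point 36 mm above it), 16 mm towards +y from the wedge face; push here towards +y. Head and fence, 24 mm high, are lower, so a closed gripper passes over them.
- row_nut_1: Steel castle nut of the row, 25 mm across, 18 mm high, standing crown down, nearest the end stop; origin at the centre of its underside.
- row_nut_2: The second nut from the end stop, same size.
- row_nut_3: The third nut from the end stop, same size.
- row_nut_4: The fourth nut from the end stop, next to the T-block's nose, same size. The closed row of four measures 101 to 103 mm.
- wedge_mid (a point): Middle of the loose wooden wedge (60 g), half-way up its 22 mm. 96 mm long; thin end 16 mm wide at its own x = +48 mm, thick end 28 mm at x = -48. Plain face looks to its +y, at y = +11, parallel to its x; tapered face (1 in 8) from y = -17 at the thick end to -5 at the thin. Axes parallel to the jig's when in the gap. Starts on the table right of the jig, thin end away from the robot.
- wedge_butt (a point): Middle of the wedge's thick end face, half-way up; push here along +x to drive it. It binds with the thin end 10 to 50 mm past the jig's x = 0, as the stop stands; the thick end always sticks out of the mouth. A steady push of 12 to 20 N sets it (it gives a few mm more as the force grows) and it then holds by friction; a light touch leaves it loose.
- mallet: Bystander: small rubber mallet, 284 mm long, left of the jig; leave alone.
- tape_roll: Bystander: roll of tape, 89 mm across, at the back right. Does not move; keep clear.
- paint_jar: Bystander: jar, 56 mm across, 66 mm high, at the front right. Does not move; keep clear.
- marker: Bystander: paint marker, 138 mm long, at the front left. Leave alone.
- hex_key: Bystander: hex key, 102 mm long, at the back right. Does not move; keep clear.
Mind the look-alikes: they are no part of the job. Leave any black or blue look-alike of the slide_block alone.

How it is judged (in metres and radians):
At the end, for the whole second after the job is handed in: The wedge lies flat and in line (0.06 rad) in the gap, thin end past its middle, and untouched keeps the row tight: over 1.5 N between wedge and T-block, T-block and nut 4, nut 1 and end stop; nuts (0.15 rad) and block (0.08 rad) upright, at rest (contact force between wedge and slide_block above 1.5 N and contact force between row_nut_1 and end_stop above 1.5 N and contact force between slide_block and row_nut_4 above 1.5 N and x of wedge_mid in the frame of jig between -0.048 and 0.02 m and z of wedge_mid in the frame of jig between 0.015 and 0.027 m and angle between the x axis of wedge_mid and the x axis of jig, either way round below 0.06 rad and angle between wedge_mid's own z axis and vertical below 0.1 rad and angle between slide_block's own z axis and vertical below 0.08 rad and angle between each of row_nut_1, row_nut_2, row_nut_3, row_nut_4's own z axis and vertical below 0.15 rad and linear speed of slide_block below 0.01 m/s).
It fails at once if the row is crushed: more than 80 N on the end stop (contact force between row_nut_1 and end_stop above 80 N).
It fails at once if the mallet or the marker is moved by more than 30 mm (distance of any of mallet, marker from where it was at the start of the episode above 0.03 m).
It also fails if it takes over 67 s, if anything falls off the work surface, if the arm or the gripper's body presses on something with over 40 N, if the wrist force passes 120 N, or if a joint passes its speed limit or range.

### The arm

A 6-joint arm with a two-finger parallel gripper is mounted at the origin on a cart in front of the work surface, level with it; the furniture and walls round the work are solid. World frame = base frame: x ahead of the robot, y to its left, z up, the work surface at z = 0. Lengths are in mm, angles in rad, forces in N, time in s.
With the tool pointing down it reaches from about 350 to 975 mm from the base axis. Payload 7.1 kg.
Tool frame: the origin (TCP) lies on the mounting face of the last link; the fingertips stand 182 mm ahead of it and the grasp point (between the pads) lies 163 mm ahead of it; z points along the fingers, y is the direction in which the jaws open and shut (so a half turn about z gives the same grasp; the last joint's range is limited). The gripper opens to 88 mm and grips with 3 to 60 N. Pads are 20 mm wide; open, the fingers measure 115 mm over their backs; the gripper's body (75 mm by 178 mm) begins 61 mm behind the grasp point.
Start: joints at [1.32, 0.423, 1.63, -0, 1.089, -0.019], TCP at [143.55, 608.276, 404.675] pointing down, gripper open.
Joint ranges: [-3, 3], [-0.9, 2.11], [0.09, 2.58], [-1.31, 4.45], [0.11, 2.69], [-2.54, 2.54]. Speed limits (rad/s): [2.39, 2.39, 3.01, 3.14, 3.14, 3.14].

### API

Orientations are given as a rotation vector (axis times angle).
In Python, from workcell import ctrl, optics, nets gives the robot as it stands.
- The arm moves only by the tool send_rows, never from a script. Its argument "rows" is a list of rows, each an object with "offset": the shift along the tool's x, y, z in m, a list of three; "twist": the turn, a rotation vector about the tool's x, y, z in degrees, a list of three. A call has exactly 5 rows; each row shifts and turns the pose as measured when the row begins, along the tool's axes as they then stand; what a row does not reach is not made up. A row lasts 1/12 s, in which the tool goes at most 41.7 mm and 7.16 degrees, less where a joint would pass 70% of its speed; a pose out of reach is approached as far as the arm can. A call is refused whole if a number of a shift passes 0.0417 or a number of a turn 7.16, either way. A call with a gripper value outside its range is refused whole. "gripper" is the finger opening in m, from 0 to 0.0878, set as the call begins (left out, the last holds). The fingers move at their own pace and stop on an object; the grip force is fixed at half the most. Time passes only in rows, so rows that do not move let the fingers close, or fill a call up. It gives the time, the measured TCP pose, the force and the opening at its end, in the units of the state.
- ctrl.get_obs(): the state, without advancing time (a new reading comes with each control period).
- optics.get_image(name): name is "scene" or "top" or "wrist"; returns (picture, depth): 400x640x3 uint8, blue, green, red; 400x640 float32, mm along the optical axis (not along the pixel's ray), 0 where there is no reading.
- optics.camera_info(name): a dict with "K" (3x3 intrinsics, pixels), "pose" (4x4, takes a point from camera to world coordinates). Camera axes: x right, y down, z forward; pixel columns grow to the right and rows downward; lengths in mm; the calibration is good to about 2 mm. A picture is of the moment at which its call begins: read the wrist's pose just before it. camera_info takes no time and is no camera call; for the wrist camera it gives the pose at the moment of the call.
- ctrl.close_job(): hands the job in, once; it reports no verdict.
Trained networks look in the newest picture that a camera, given by its name, has taken for a name from the list of things; names that differ only in an ending like _2 or _b are one class to them, and where a whole thing is asked for, a point or a joint stands for the part that bears it (a point fixed in the world has none). Each returns a list of dicts, best first, with "conf" (0 to 1); they miss things now and then, are a little off and sometimes report something else, mostly with a low value. They report only what shows in the picture. A call takes as long as a camera call. They do not tell look-alikes from the thing itself.
- nets.spot_in(camera, label): "extent" ([left, top, right, bottom] in pixels, round what is visible of it).
- nets.spot_point(camera, label): "position" ([column, row] in pixels: a listed point, or the origin of a listed thing).
The state is a dict: "t": time; "qpos": joint angles; "qvel": joint speeds; "joint_torque": joint torques, N m; "ee_pos": TCP position; "orientation": TCP orientation; "ft_force": force on the tool from outside, world axes, zero at the start; "moment": the same for the moment, N m; "width": finger opening in mm.
Only numpy, scipy, OpenCV 4.12 (cv2) and the standard library are available. Lean on these libraries where they do the work, as an engineer would, in place of code of your own. Each camera call takes 0.05 s, during which the arm holds its last target. There are 200 camera calls.

## Working session

There is one attempt and no reset: what is moved stays moved. The work goes in short steps, Python scripts to look and compute and a tool call to move; the robot and the scene stay as the last step left them, time stands still between calls to the robot, and variables do not carry over. Pictures are saved under pics/ and viewed, about 8 in all and at most 12, crops included, and the job is handed in when it is done.

Besides the shell and the picture viewer there is one more tool, called as name(argument=value, ...) on one line, values as JSON. send_rows: Moves the arm, as the interface text tells. Its arguments: {"type":"object","properties":{"rows":{"type":"array"},"gripper":{"type":"number"}},"required":["rows"]}

```bash
mkdir -p pics; ls; cat > h.py <<'E'
import numpy as np, cv2
from scipy.spatial.transform import Rotation as R
from workcell import ctrl, optics, nets
def w(info,d,u,v,z=None):
    K,P=np.array(info["K"]),np.array(info["pose"])
    r=np.linalg.inv(K)@[u,v,1]
    if z is None:
        dd=d[int(round(v))-1:int(round(v))+2,int(round(u))-1:int(round(u))+2]; dd=dd[dd>0]
        s=np.median(dd) if len(dd) else np.nan
    else: s=(z-P[2,3])/(P[:3,:3]@r)[2]
    return P[:3,:3]@(r*s)+P[:3,3]
E
python3 - <<'E'
from h import *
o=ctrl.get_obs();print({k:np.round(v,3).tolist() for k,v in o.items()})
for c in ["top","scene"]:
    im,d=optics.get_image(c);i=optics.camera_info(c);np.savez(f"pics/{c}0.npz",im=im,d=d)
    cv2.imwrite(f"pics/{c}0.png",im);print(c,np.round(i["pose"],2).tolist(),np.round(i["K"],1).tolist())
    for n in ["fence_face","end_stop","slide_block","push_lug","row_nut_1","wedge_mid","wedge_butt","jig"]:
        for q in nets.spot_point(c,n)[:5]:
            u,v=q["position"];print(c,n,np.round([u,v,q["conf"]],2),np.round(w(i,d,u,v),0))
E
```

```text
pics
{'t': 0.0, 'qpos': [1.32, 0.424, 1.631, -0.0, 1.089, -0.019], 'qvel': [-0.0, -0.0, -0.001, -0.0, 0.001, -0.0], 'joint_torque': [-0.001, -54.461, -27.366, 0.064, 0.023, -0.0], 'ee_pos': [143.487, 608.009, 403.902], 'orientation': [-0.363, -3.12, 0.002], 'ft_force': [0.145, -0.472, 0.28], 'moment': [-0.013, 0.034, 0.028], 'width': 87.88}
top [[-0.01, -0.99, 0.13, 397.48], [-1.0, 0.02, 0.02, 23.58], [-0.02, -0.13, -0.99, 1119.25], [0.0, 0.0, 0.0, 1.0]] [[418.4, 0.0, 321.4], [0.0, 418.4, 203.3], [0.0, 0.0, 1.0]]
top fence_face [353.4 191.2   0.9] [569. -43.  15.]
top fence_face [310.3  183.4    0.52] [593.  72.  12.]
top fence_face [3.240e+02 1.826e+02 2.800e-01] [591.  35.  29.]
top end_stop [286.7  180.7    0.63] [597. 133.  35.]
top slide_block [262.5  144.2    0.87] [706. 203.   1.]
top slide_block [327.9  280.2    0.57] [337.  29.  23.]
top slide_block [349.2  185.7    0.56] [581. -31.  35.]
top slide_block [379.6  252.6    0.55] [ 406. -107.   22.]
top slide_block [4.562e+02 2.595e+02 3.000e-01] [ 386. -290.   66.]
top push_lug [389.4  253.8    0.85] [ 402. -129.   46.]
top pu
[... 1104 characters left out ...]
  0.61] [571. -57.  25.]
scene slide_block [342.8  174.9    0.49] [699. 204.  -0.]
scene slide_block [355.3  294.9    0.45] [ 472. -265.   16.]
scene push_lug [265.4  233.7    0.69] [343.  40.  24.]
scene push_lug [348.1  215.8    0.65] [596. -11.  29.]
scene push_lug [307.7  263.6    0.65] [ 399. -134.   43.]
scene push_lug [346.5  164.1    0.51] [721. 219.  29.]
scene row_nut_1 [336.1  198.9    0.55] [603.  78.  25.]
scene row_nut_1 [337.4  202.7    0.43] [596.  58.  28.]
scene row_nut_1 [332.8  197.5    0.42] [595.  86.  28.]
scene wedge_mid [364.5 284.    0.9] [ 509. -249.   22.]
scene wedge_butt [355.8  292.2    0.62] [ 476. -261.   20.]
scene jig [340.   216.5    0.92] [571.  -4.  31.]
```

```bash
python3 - <<'E'
import cv2
im=cv2.imread("pics/top0.png");c=im[100:300,210:476];cv2.imwrite("pics/a.png",cv2.resize(c,None,fx=3,fy=3,interpolation=cv2.INTER_CUBIC))
E
```

```text
(no output)
```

View pics/a.png

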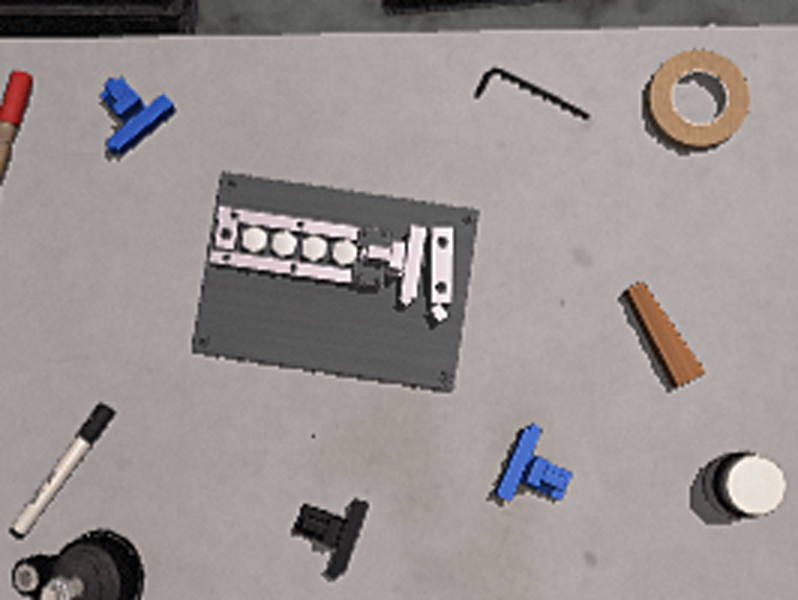

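```bash
python3 - <<'E'
from h import *
o=ctrl.get_obs();M=R.from_rotvec(o["orientation"]).as_matrix();print(np.round(M,3))
i=optics.camera_info("wrist");P=np.array(i["pose"]);print(np.round(M.T@P[:3,:3],3),M.T@(P[:3,3]-o["ee_pos"]),np.array(i["K"])[0])
z=np.load("pics/top0.npz");d=z["d"];i=optics.camera_info("top")
f=lambda a,b,h:w(i,d,210+a/3,100+b/3,h)
c=[f(222,172,10),f(478,210,10),f(452,391,10),f(193,352,10)]
print(np.round(c,1))
c=np.array(c);y=(c[0]-c[1]+c[3]-c[2]);print("yaw",np.arctan2(-y[0],y[1]),np.linalg.norm(c[0]-c[1]),np.linalg.norm(c[0]-c[3]))
print("wedge thin",f(634,287,22),"butt",f(688,380,22))
E
```

```text
[[-0.973  0.23   0.   ]
 [ 0.23   0.973  0.   ]
 [-0.     0.    -1.   ]]
[[-0.001 -0.969 -0.247]
 [ 1.    -0.001 -0.   ]
 [-0.    -0.247  0.969]] [66.68065711 -0.50186243 20.37434956] [303.52837227   0.         316.6823227 ]
[[665.9 143.   10. ]
 [626.9 -87.3  10. ]
 [464.8 -59.9  10. ]
 [502.8 169.1  10. ]]
yaw -0.16598422204622096 233.53878351003854 165.256116483322
wedge thin [ 553.18484171 -221.03988866   22.        ] butt [ 470.69221504 -264.30873734   22.        ]
```

send_rows(rows=[{"offset":[-0.0265,-0.0251,0.0035],"twist":[0,0,-3.8]},{"offset":[-0.0265,-0.0251,0.0035],"twist":[0,0,0]},{"offset":[-0.0265,-0.0251,0.0035],"twist":[0,0,0]},{"offset":[-0.0265,-0.0251,0.0035],"twist":[0,0,0]},{"offset":[-0.0265,-0.0251,0.0035],"twist":[0,0,0]}], gripper=0)

```text
t: 1.32
ee_pos: [251.6, 462.1, 387.1]
orientation: [0.24, 3.132, 0.011]
ft_force: [0.7, 0.7, -0.7]
width: 57.6
```

send_rows(rows=[{"offset":[-0.0265,-0.0251,0.0035],"twist":[0,0,0]},{"offset":[-0.0265,-0.0251,0.0035],"twist":[0,0,0]},{"offset":[-0.0265,-0.0251,0.0035],"twist":[0,0,0]},{"offset":[-0.0265,-0.0251,0.0035],"twist":[0,0,0]},{"offset":[-0.0265,-0.0251,0.0035],"twist":[0,0,0]}])

```text
t: 1.73
ee_pos: [367.2, 310.7, 369.0]
orientation: [0.236, 3.13, 0.015]
ft_force: [-0.9, 1.0, 0.6]
width: 24.9
```

send_rows(rows=[{"offset":[-0.0265,-0.0251,0.0035],"twist":[0,0,0]},{"offset":[-0.0265,-0.0251,0.0035],"twist":[0,0,0]},{"offset":[-0.0265,-0.0251,0.0035],"twist":[0,0,0]},{"offset":[-0.0265,-0.0251,0.0035],"twist":[0,0,0]},{"offset":[-0.0265,-0.0251,0.0035],"twist":[0,0,0]}])

```text
t: 2.15
ee_pos: [484.0, 158.7, 351.3]
orientation: [0.235, 3.127, 0.018]
ft_force: [1.3, 0.4, -0.6]
width: 0.3
```

send_rows(rows=[{"offset":[-0.0265,-0.0251,0.0035],"twist":[0,0,0]},{"offset":[-0.0265,-0.0251,0.0035],"twist":[0,0,0]},{"offset":[-0.0265,-0.0251,0.0035],"twist":[0,0,0]},{"offset":[-0.0265,-0.0251,0.0035],"twist":[0,0,0]},{"offset":[0,0,0],"twist":[0,0,0]}])

```text
t: 2.57
ee_pos: [581.0, 32.2, 336.6]
orientation: [0.242, 3.121, 0.018]
ft_force: [-0.1, 0.8, 0.3]
width: 0.7
```

```bash
python3 - <<'E'
from h import *
o=ctrl.get_obs();M=R.from_rotvec(o["orientation"]).as_matrix();print(np.round(M,3),o["ee_pos"])
i=optics.camera_info("wrist");im,d=optics.get_image("wrist");np.savez("pics/w1.npz",im=im,d=d,K=i["K"],P=i["pose"])
cv2.imwrite("pics/w1.png",im)
for n in ["fence_face","end_stop","slide_block","push_lug","row_nut_1"]:
    for q in nets.spot_point("wrist",n)[:4]:
        u,v=q["position"];print(n,np.round([u,v,q["conf"]],2),np.round(w(i,d,u,v),1))
E
```

```text
[[-0.988  0.154  0.012]
 [ 0.154  0.988  0.01 ]
 [-0.01   0.012 -1.   ]] [580.95456033  32.20694171 336.58759738]
fence_face [243.3 193.1   0.8] [576.7 -40.2  10.8]
end_stop [410.9  196.4    0.74] [605.7 128.9  16.9]
slide_block [140.7   23.9    0.81] [ 405.8 -102.5   -1.1]
slide_block [485.9  266.1    0.81] [7.068e+02 2.127e+02 7.000e-01]
slide_block [251.3 192.2   0.6] [572.5 -26.3  33.6]
push_lug [264.2  204.6    0.88] [580.8 -12.1  55.7]
push_lug [515.5  290.6    0.68] [562.1  84.1 251.1]
row_nut_1 [366.8  192.5    0.73] [591.7  83.3  27.5]
row_nut_1 [318.1  189.9    0.65] [581.5  36.7  28.2]
```

View pics/w1.png

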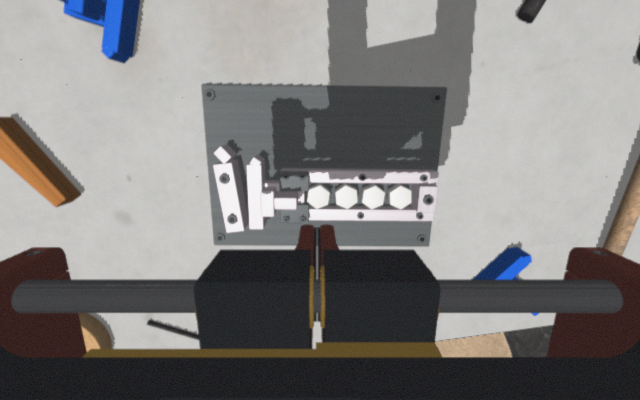

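```bash
python3 - <<'E'
from h import *
z=np.load("pics/w1.npz");i=dict(K=z["K"],pose=z["P"]);d=z["d"]
c=np.array([w(i,d,*p,10) for p in [(446,88),(428,245),(214,244),(204,84)]]) # (-,+),(+,+),(+,-),(-,-)
J=np.array([(-105,130),(60,130),(60,-105),(-105,-105)],float)
def fit(J,c):
    a,b=J.mean(0),c[:,:2].mean(0);H=(J-a).T@(c[:,:2]-b);th=np.arctan2(H[0,1]-H[1,0],H[0,0]+H[1,1])
    Rm=np.array([[np.cos(th),-np.sin(th)],[np.sin(th),np.cos(th)]]);t=b-Rm@a
    return th,t,np.linalg.norm(c[:,:2]-(J@Rm.T+t),axis=1)
print(fit(J,c))
ct=np.array([[665.9,143],[626.9,-87.3],[464.8,-59.9],[502.8,169.1]]);print(fit(J[[1,2,3,0]],ct))
im=z["im"];cv2.imwrite("pics/w1c.png",cv2.resize(im[135:250,205:345],None,fx=5,fy=5,interpolation=cv2.INTER_CUBIC))
# height map crop in jig coords
th,t,_=fit(J,c);Rm=np.array([[np.cos(th),-np.sin(th)],[np.sin(th),np.cos(th)]])
for xs in (-20,-8,0,8,20):
  row=[]
  for v in range(150,240):
    for u in range(205,345):
      p=w(i,d,u,v)
      if np.isfinite(p[2]):
        j=Rm.T@(p[:2]-t)
        if abs(j[0]-xs)<1.2: row.append((j[1],p[2]))
  row=sorted(row);print(xs,[(round(a),round(b)) for a,b in row][::1])
E
```

```text
(np.float64(-0.1702114652847328), array([586.71234398,  28.74683066]), array([2.7734346 , 2.89868543, 1.46730459, 3.6176111 ]))
(np.float64(-0.1650899709734938), array([585.23981691,  25.19728105]), array([0.58012202, 0.97324785, 1.2796399 , 1.60241068]))
-20 [(-111, -1), (-111, 0), (-110, 0), (-110, 0), (-109, 0), (-109, 0), (-109, 0), (-105, 9), (-105, 9), (-104, 9), (-104, 9), (-103, 9), (-102, 10), (-101, 10), (-101, 10), (-100, 10), (-100, 10), (-99, 10), (-99, 10), (-90, 33), (-90, 33), (-90, 33), (-89, 33), (-89, 34), (-89, 34), (-88, 34), (-88, 34), (-88, 34), (-87, 34), (-87, 34), (-87, 34), (-86, 34), (-86, 35), (-86, 36), (-85, 35), (-85, 36), (-84, 37), (-84, 36), (-84, 37), (-83, 37), (-83, 37), (-82, 37), (-82, 37), (-82, 37), (-81, 37), (-81, 37), (-80, 37), (-80, 37), (-79, 37), (-79, 37), (-78, 36), (-78, 36), (-78, 34), (-77, 35), (-77, 35), (-77, 34), (-77, 34), (-77, 34), (-76, 33), (-76, 34), (-76, 34), (-75, 33), (-75, 34), (-75, 34), (-74, 33), (-74, 34), (-74, 34), (-73, 33), (-73, 33), (-73, 33), (-73, 18), (-73, 30), (-73, 22), (-73, 26), (-73, 23), (-73, 15
[... 15767 characters left out ...]
 (-2, 24), (-2, 24), (-1, 24), (-1, 23), (0, 24), (0, 24), (1, 24), (1, 24), (2, 24), (2, 23), (3, 24), (3, 23), (4, 24), (4, 24), (5, 24), (5, 24), (6, 24), (6, 24), (7, 23), (7, 24), (8, 24), (8, 24), (9, 24), (9, 24), (10, 24), (10, 24), (11, 24), (11, 24), (12, 24), (12, 24), (13, 23), (13, 23), (14, 23), (14, 23), (15, 24), (15, 23), (16, 23), (16, 24), (17, 24), (17, 24), (18, 24), (18, 24), (19, 24), (19, 24), (20, 24), (21, 24), (22, 23), (22, 24), (22, 24), (23, 24), (24, 24), (24, 24), (25, 24), (25, 23), (26, 24), (26, 23), (27, 23), (27, 23), (28, 23), (28, 23), (29, 23), (29, 23), (30, 24), (30, 23), (31, 24), (31, 24), (32, 23), (32, 23), (33, 23), (33, 23), (34, 23), (34, 23)]
```

View pics/w1c.png

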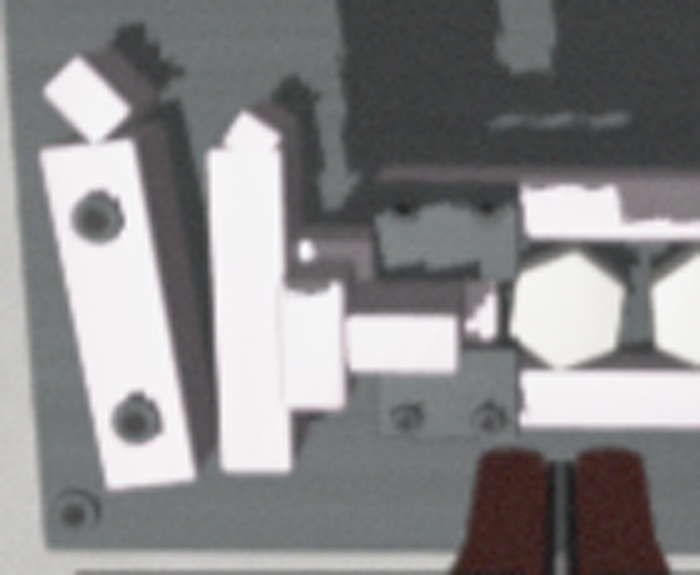

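```bash
cat >> h.py <<'E'
TH=-0.169; O=np.array([586.6,27.9])
def jw(x,y): c,s=np.cos(TH),np.sin(TH); return np.array([O[0]+c*x-s*y,O[1]+s*x+c*y])
def wj(p): c,s=np.cos(TH),np.sin(TH); a,b=p[0]-O[0],p[1]-O[1]; return np.array([c*a+s*b,-s*a+c*b])
def tip(o=None,L=182):
    o=o or ctrl.get_obs();M=R.from_rotvec(o["orientation"]).as_matrix();return np.array(o["ee_pos"])+M[:,2]*L
def plan(xy,ztip,yaw=TH):
    """twist first (deg, tool), then offset (m, in turned frame)"""
    o=ctrl.get_obs();M=R.from_rotvec(o["orientation"]).as_matrix()
    c,s=np.cos(yaw),np.sin(yaw);G=np.array([[-c,-s,0],[-s,c,0],[0,0,-1]])
    tw=R.from_matrix(M.T@G).as_rotvec(degrees=True)
    off=G.T@(np.array([xy[0],xy[1],ztip+182])-o["ee_pos"])/1000
    print("tip",np.round(tip(o),1),"jig",np.round(wj(tip(o)),1),"twist",np.round(tw,2),"offset m",np.round(off,4),"F",np.round(o["ft_force"],1),"w",round(o["width"],1),"t",round(o["t"],2))
E
python3 -c "
from h import *
plan(jw(0,-66),42)"
```

```text
tip [578.4  39.8 154.9] jig [-10.1  10.4] twist [0.73 0.35 1.12] offset m [-0.0112 -0.074   0.1128] F [ 0.1 -0.4  0.9] w 0.4 t 2.87
```

send_rows(rows=[{"offset":[0,0,0],"twist":[0.73,0.35,1.12]},{"offset":[-0.0056,-0.037,0.01],"twist":[0,0,0]},{"offset":[-0.0056,-0.037,0.01],"twist":[0,0,0]},{"offset":[0,0,0.03],"twist":[0,0,0]},{"offset":[0,0,0.03],"twist":[0,0,0]}])

```text
t: 3.28
ee_pos: [576.8, -31.5, 263.2]
orientation: [0.244, 3.117, 0.0]
ft_force: [-0.3, 0.2, 0.2]
width: 0.4
```

```bash
python3 -c "
from h import *
plan(jw(0,-66),42)
o=ctrl.get_obs();print(o['ee_pos'])"
```

```text
tip [579.6 -31.7  81.2] jig [  3.1 -59.9] twist [0.09 0.87 0.74] offset m [ 0.0003 -0.0058  0.0392] F [-0.3  0.2  0.2] w 0.4 t 3.28
[576.79256295 -31.49409591 263.19128406]
```

send_rows(rows=[{"offset":[0,-0.006,0],"twist":[0,0.9,0.8]},{"offset":[0,0,0.018],"twist":[0,0,0]},{"offset":[0,0,0.018],"twist":[0,0,0]},{"offset":[0,0,0],"twist":[0,0,0]},{"offset":[0,0,0],"twist":[0,0,0]}])

```text
t: 3.7
ee_pos: [573.0, -33.7, 225.9]
orientation: [-0.26, -3.119, -0.003]
ft_force: [0.1, -1.3, 0.6]
width: 0.7
```

```bash
python3 -c "
from h import *
plan(jw(0,-66),42)"
```

```text
tip [571.  -33.1  43.9] jig [ -5.1 -62.8] twist [ 0.06 -0.65  0.14] offset m [-0.003  -0.003   0.0019] F [ 0.1 -1.3  0.6] w 0.7 t 3.7
```

send_rows(rows=[{"offset":[-0.003,0.001,0.001],"twist":[0,-0.4,0]},{"offset":[0,0.002,0],"twist":[0,0,0]},{"offset":[0,0.002,0],"twist":[0,0,0]},{"offset":[0,0.002,0],"twist":[0,0,0]},{"offset":[0,0.002,0],"twist":[0,0,0]}])

```text
t: 4.12
ee_pos: [579.5, -23.3, 231.0]
orientation: [0.258, 3.128, 0.002]
ft_force: [-0.5, -2.3, -1.3]
width: 0.4
```

send_rows(rows=[{"offset":[0,0.001,0],"twist":[0,0,0]},{"offset":[0,0.001,0],"twist":[0,0,0]},{"offset":[0,0.001,0],"twist":[0,0,0]},{"offset":[0,0.001,0],"twist":[0,0,0]},{"offset":[0,0.001,0],"twist":[0,0,0]}])

```text
t: 4.53
ee_pos: [580.4, -18.0, 231.8]
orientation: [0.257, 3.128, 0.001]
ft_force: [0.2, -1.6, 0.1]
width: 0.1
```

```bash
python3 -c "
from h import *
plan(jw(0,-50),42)"
```

```text
tip [581.  -17.9  49.8] jig [  2.2 -46.1] twist [0.06 0.19 0.28] offset m [ 0.0016 -0.0037  0.0078] F [ 0.2 -1.6  0.1] w 0.1 t 4.53
```

send_rows(rows=[{"offset":[0,0,0.003],"twist":[0,0,0]},{"offset":[0,0,0.003],"twist":[0,0,0]},{"offset":[0,0.001,0],"twist":[0,0,0]},{"offset":[0,0.001,0],"twist":[0,0,0]},{"offset":[0,0.001,0],"twist":[0,0,0]}])

```text
t: 4.95
ee_pos: [581.2, -15.3, 225.3]
orientation: [0.258, 3.127, 0.0]
ft_force: [-1.6, -3.2, 4.0]
width: 0.1
```

send_rows(rows=[{"offset":[0,0.001,0],"twist":[0,0,0]},{"offset":[0,0.001,0],"twist":[0,0,0]},{"offset":[0,0.001,0],"twist":[0,0,0]},{"offset":[0,0.001,0],"twist":[0,0,0]},{"offset":[0,0.001,0],"twist":[0,0,0]}])

```text
t: 5.37
ee_pos: [581.8, -12.9, 226.1]
orientation: [0.254, 3.128, -0.008]
ft_force: [-1.2, -7.2, 1.7]
width: 0.3
```

```bash
python3 -c "
from h import *
plan(jw(0,-50),42)
o=ctrl.get_obs()
i=optics.camera_info('wrist');im,d=optics.get_image('wrist');np.savez('pics/w2.npz',im=im,d=d,K=i['K'],P=i['pose'])
cv2.imwrite('pics/w2.png',im)"
```

```text
tip [582.2 -13.9  44.1] jig [  2.7 -42. ] twist [-0.29  0.19  0.39] offset m [ 0.0021 -0.0089  0.0021] F [-1.2 -7.2  1.7] w 0.3 t 5.37
```

send_rows(rows=[{"offset":[0,0.0015,0],"twist":[0,0,0]},{"offset":[0,0.0015,0],"twist":[0,0,0]},{"offset":[0,0.0015,0],"twist":[0,0,0]},{"offset":[0,0.0015,0],"twist":[0,0,0]},{"offset":[0,0.0015,0],"twist":[0,0,0]}])

```text
t: 5.83
ee_pos: [582.4, -10.3, 227.2]
orientation: [0.25, 3.13, -0.022]
ft_force: [-1.5, -10.3, 1.4]
width: 0.6
```

```bash
python3 -c "
from h import *
plan(jw(0,-50),42)
i=optics.camera_info('wrist');im,d=optics.get_image('wrist');np.savez('pics/w2.npz',im=im,d=d,K=i['K'],P=i['pose'])
cv2.imwrite('pics/w2.png',im)"
```

```text
tip [582.5 -12.9  45.2] jig [  2.8 -40.9] twist [-0.8   0.16  0.54] offset m [ 0.0023 -0.0116  0.0032] F [ -1.5 -10.3   1.4] w 0.6 t 5.83
```

View pics/w2.png

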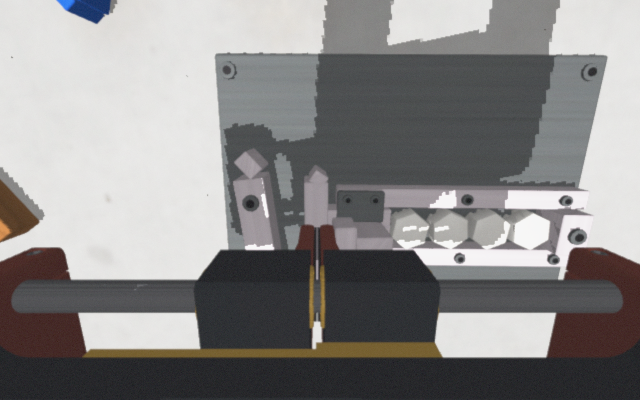

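send_rows(rows=[{"offset":[0,-0.004,0],"twist":[0,0,0]},{"offset":[0,-0.006,0],"twist":[0,0,0]},{"offset":[0,0,-0.03],"twist":[0,0,0]},{"offset":[0,0,-0.035],"twist":[0,0,0]},{"offset":[0,0,-0.035],"twist":[0,0,0]}], gripper=0.07)

```text
t: 6.3
ee_pos: [577.8, -19.5, 321.6]
orientation: [-0.251, -3.116, 0.021]
ft_force: [1.2, 0.6, -0.1]
width: 30.3
```

```bash
python3 -c "
from h import *
plan((500,-245),150,0.483)
i=optics.camera_info('wrist');im,d=optics.get_image('wrist');np.savez('pics/w3.npz',im=im,d=d,K=i['K'],P=i['pose'])
U,V=np.meshgrid(np.arange(640),np.arange(400))
K,P=np.array(i['K']),np.array(i['pose'])
p=np.linalg.inv(K)@np.stack([U.ravel(),V.ravel(),np.ones(U.size)])*d.ravel();p=P[:3,:3]@p+P[:3,3:]
ok=(d.ravel()>0)&(p[2]<62)&(p[2]>20);p=p[:,ok]
j=np.array([wj(a) for a in p.T])
for x0 in (-25,-15):
  s=(abs(j[:,0]-x0)<2)&(p[2]>29)&(p[2]<36)&(j[:,1]<-20);ys=np.sort(j[s,1]);g=np.diff(ys);k=np.argmax(g);print(x0,'fence edge',ys[k],'exp',-69.5+x0/8,'wedge face',ys[k+1])
"
```

```text
tip [574.7 -21.7 139.6] jig [ -3.4 -50.9] twist [ -0.53  -1.08 -36.87] offset m [ 0.1736 -0.1636 -0.0104] F [ 1.2  0.6 -0.1] w 30.3 t 6.3
-25 fence edge -72.49024576000414 exp -72.625 wedge face -51.060481538125124
-15 fence edge -71.70742295403599 exp -71.375 wedge face -50.97299369776778
```

send_rows(rows=[{"offset":[0.0065,-0.039,0],"twist":[0,-0.9,0]},{"offset":[0.0065,-0.039,0],"twist":[0,0,0]},{"offset":[0.0065,-0.039,0],"twist":[0,0,0]},{"offset":[0.0065,-0.039,0],"twist":[0,0,0]},{"offset":[0.0065,-0.039,0],"twist":[0,0,0]}])

```text
t: 6.77
ee_pos: [519.8, -206.1, 336.5]
orientation: [0.231, 3.106, -0.018]
ft_force: [0.2, -0.6, -0.3]
width: 67.6
```

send_rows(rows=[{"offset":[0.0065,-0.039,0],"twist":[0,0,-5]},{"offset":[0,0,0],"twist":[0,0,-7]},{"offset":[0,0,0],"twist":[0,0,-7]},{"offset":[0,0,0],"twist":[0,0,-7]},{"offset":[0,0,0],"twist":[0,0,-7]}])

```text
t: 7.18
ee_pos: [503.3, -254.3, 336.7]
orientation: [-0.675, 3.041, -0.032]
ft_force: [-0.1, 0.2, 0.7]
width: 69.7
```

```bash
python3 -c "
from h import *
plan((500,-245),150,0.483)
i=optics.camera_info('wrist');im,d=optics.get_image('wrist');np.savez('pics/w4.npz',im=im,d=d,K=i['K'],P=i['pose'])
cv2.imwrite('pics/w4.png',im)
for n in ['wedge_mid','wedge_butt']:
    for q in nets.spot_point('wrist',n)[:2]:
        u,v=q['position'];print(n,np.round([u,v,q['conf']],2),np.round(w(i,d,u,v),1))
K,P=np.array(i['K']),np.array(i['pose'])
U,V=np.meshgrid(np.arange(640),np.arange(400))
p=np.linalg.inv(K)@np.stack([U.ravel(),V.ravel(),np.ones(U.size)])*d.ravel();p=P[:3,:3]@p+P[:3,3:]
m=(d.ravel()>0)&(p[2]>17)&(p[2]<28)&(np.hypot(p[0]-512,p[1]+243)<75)
q=p[:2,m].T.astype(np.float32);h=cv2.convexHull(q)[:,0];a=cv2.approxPolyDP(h[:,None],4,True)[:,0]
print(m.sum(),'z',np.median(p[2,m]),'corners',np.round(a,1).tolist(), cv2.minAreaRect(q))
"
```

```text
tip [ 508.8 -256.8  154.8] jig [ -28.8 -293.8] twist [-1.49  1.19 -2.64] offset m [-0.0014  0.0097  0.0047] F [-0.1  0.2  0.7] w 69.7 t 7.18
wedge_mid [329.3  198.3    0.57] [ 513.5 -245.2   22. ]
wedge_butt [332.5  152.3    0.56] [ 471.2 -261.9   19.2]
2054 z 21.57579444114674 corners [[559.5, -225.6999969482422], [552.0, -213.1999969482422], [467.1000061035156, -253.6999969482422], [479.0, -277.0]] ((515.4530029296875, -243.84381103515625), (96.73713684082031, 27.170991897583008), 26.410356521606445)
```

View pics/w4.png

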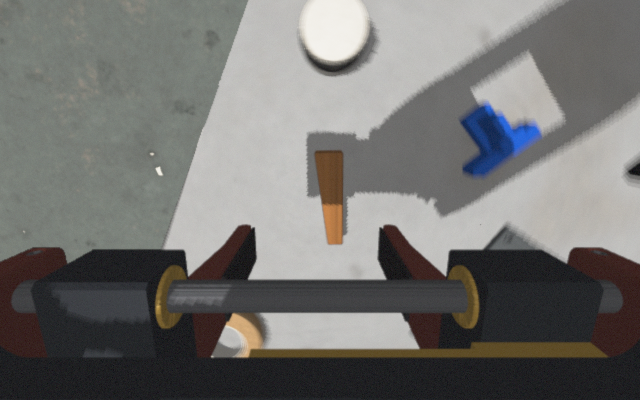

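```bash
python3 -c "
from h import *
plan((487.7,-257.3),30,0.508)"
```

```text
tip [ 509.  -256.3  154.8] jig [ -28.7 -293.2] twist [-1.5   1.16 -4.56] offset m [0.0156 0.0045 0.1247] F [ 0.5 -0.5  0.2] w 69.9 t 7.33
```

send_rows(rows=[{"offset":[0,0,0],"twist":[-1.5,1.2,-4.6]},{"offset":[0.0156,0.0045,0.03],"twist":[0,0,0]},{"offset":[0,0,0.035],"twist":[0,0,0]},{"offset":[0,0,0.035],"twist":[0,0,0]},{"offset":[0,0,0],"twist":[0,0,0]}])

```text
t: 7.75
ee_pos: [493.0, -250.0, 236.5]
orientation: [0.746, -3.048, 0.023]
ft_force: [-1.1, -0.4, -0.4]
width: 70.2
```

```bash
python3 -c "
from h import *
plan((487.7,-257.3),6,0.508)"
```

```text
tip [ 493.1 -252.8   54.6] jig [ -45.  -292.4] twist [-0.78 -0.39 -1.61] offset m [ 0.0082 -0.0038  0.0485] F [-1.1 -0.4 -0.4] w 70.2 t 7.75
```

send_rows(rows=[{"offset":[0.0082,-0.0038,0.01],"twist":[-0.8,-0.4,-1.7]},{"offset":[0,0,0.015],"twist":[0,0,0]},{"offset":[0,0,0.012],"twist":[0,0,0]},{"offset":[0,0,0],"twist":[0,0,0]},{"offset":[0,0,0],"twist":[0,0,0]}], gripper=0.05)

```text
t: 8.17
ee_pos: [492.8, -250.1, 200.5]
orientation: [0.77, -3.036, 0.019]
ft_force: [0.6, -0.3, -0.2]
width: 49.9
```

```bash
python3 -c "
from h import *
plan((487.7,-257.3),6,0.508)"
```

```text
tip [ 491.7 -252.7   18.6] jig [ -46.3 -292.6] twist [-0.56 -0.69 -0.65] offset m [ 0.0079 -0.0038  0.0125] F [ 0.6 -0.3 -0.2] w 49.9 t 8.17
```

send_rows(rows=[{"offset":[0.007,-0.003,0],"twist":[-0.3,-0.4,-0.4]},{"offset":[0.004,-0.002,0],"twist":[0,0,0]},{"offset":[0,0,0.005],"twist":[0,0,0]},{"offset":[0,0,0.005],"twist":[0,0,0]},{"offset":[0,0,0],"twist":[0,0,0]}])

```text
t: 8.58
ee_pos: [489.1, -256.1, 194.1]
orientation: [0.771, -3.039, 0.031]
ft_force: [-0.4, -0.2, 1.2]
width: 50.1
```

```bash
python3 -c "
from h import *
plan((487.7,-257.3),6,0.508)"
```

```text
tip [ 488.8 -259.8   12.1] jig [ -48. -300.] twist [-0.99 -0.64 -0.63] offset m [ 0.0018 -0.0004  0.0061] F [-0.4 -0.2  1.2] w 50.1 t 8.58
```

send_rows(rows=[{"offset":[0.001,0,0],"twist":[-0.9,-0.6,-0.5]},{"offset":[0,0,0.003],"twist":[-0.4,0,0]},{"offset":[0,0,0.003],"twist":[0,0,0]},{"offset":[0,0,0],"twist":[0,0,0]},{"offset":[0,0,0],"twist":[0,0,0]}])

```text
t: 9.0
ee_pos: [491.8, -249.2, 187.1]
orientation: [0.772, -3.033, 0.007]
ft_force: [0.2, -0.4, -0.2]
width: 50.1
```

```bash
python3 -c "
from h import *
plan((487.7,-257.3),6,0.508)"
```

```text
tip [ 489.9 -250.6    5.1] jig [ -48.5 -290.8] twist [-0.07 -0.74 -0.56] offset m [ 0.0075 -0.005  -0.0009] F [ 0.2 -0.4 -0.2] w 50.1 t 9.0
```

send_rows(rows=[{"offset":[0,0,0],"twist":[0,0,0]},{"offset":[0,0,0],"twist":[0,0,0]},{"offset":[0,0,0],"twist":[0,0,0]},{"offset":[0,0,0],"twist":[0,0,0]},{"offset":[0,0,0],"twist":[0,0,0]}])

```text
t: 9.42
ee_pos: [491.8, -249.2, 187.0]
orientation: [0.772, -3.032, 0.007]
ft_force: [-0.7, -0.1, 0.1]
width: 50.0
```

```bash
python3 -c "
from h import *
for k in range(4):
  plan((487.7,-257.3),6,0.508); o=ctrl.get_obs(); print(np.round(o['ee_pos'],1),np.round(o['qpos'],4)); optics.get_image('wrist')"
```

```text
tip [ 489.8 -250.5    5. ] jig [ -48.6 -290.8] twist [-0.06 -0.75 -0.55] offset m [ 0.0075 -0.005  -0.001 ] F [-0.7 -0.1  0.1] w 50.0 t 9.42
[ 491.8 -249.2  187. ] [-0.4879  0.655   1.8883 -0.0204  0.6047 -2.5403]
tip [ 489.8 -250.5    5. ] jig [ -48.6 -290.8] twist [-0.06 -0.75 -0.55] offset m [ 0.0075 -0.005  -0.001 ] F [-0.1  0.3  0.9] w 50.0 t 9.47
[ 491.8 -249.2  187. ] [-0.4879  0.655   1.8883 -0.0204  0.6047 -2.5403]
tip [ 489.8 -250.5    5. ] jig [ -48.6 -290.7] twist [-0.06 -0.75 -0.55] offset m [ 0.0076 -0.0051 -0.001 ] F [-0.3  0.3  0.5] w 50.2 t 9.52
[ 491.8 -249.2  187. ] [-0.4879  0.655   1.8883 -0.0204  0.6047 -2.5403]
tip [ 489.8 -250.6    5. ] jig [ -48.6 -290.8] twist [-0.06 -0.75 -0.55] offset m [ 0.0075 -0.005  -0.001 ] F [ 0.  -0.9 -0.1] w 50.2 t 9.57
[ 491.8 -249.2  187. ] [-0.4879  0.655   1.8883 -0.0203  0.6047 -2.5403]
```

send_rows(rows=[{"offset":[0,0,0],"twist":[0,-0.4,3.5]},{"offset":[0,0,0],"twist":[0,0,0]},{"offset":[0,0,0],"twist":[0,0,0]},{"offset":[0,0,0],"twist":[0,0,0]},{"offset":[0,0,0],"twist":[0,0,0]}])

```text
t: 10.03
ee_pos: [491.8, -249.3, 187.1]
orientation: [0.683, -3.061, 0.005]
ft_force: [-0.5, -0.5, -0.3]
width: 49.9
```

```bash
python3 -c "
from h import *
plan((487.7,-257.3),6,0.44);print(ctrl.get_obs()['qpos'])"
```

```text
tip [ 490.9 -250.     5.1] jig [ -47.6 -290.1] twist [-0.1  -0.36 -0.05] offset m [ 0.0071 -0.0055 -0.0009] F [-0.5 -0.5 -0.3] w 49.9 t 10.03
[-0.48927133  0.6543879   1.88949461 -0.0107424   0.6000061  -2.49038161]
```

send_rows(rows=[{"offset":[0.004,-0.003,0],"twist":[0,0,0]},{"offset":[0.004,-0.003,0],"twist":[0,0,0]},{"offset":[0,0,0],"twist":[0,0,0.5]},{"offset":[0,0,0],"twist":[0,0,0]},{"offset":[0,0,0],"twist":[0,0,0]}])

```text
t: 10.45
ee_pos: [486.5, -259.3, 187.2]
orientation: [0.671, -3.063, 0.005]
ft_force: [0.7, 0.3, -0.6]
width: 49.9
```

```bash
python3 -c "
from h import *
plan((487.7,-257.3),6,0.44);print(ctrl.get_obs()['qpos'])"
```

```text
tip [ 485.6 -260.1    5.2] jig [ -51.1 -300.9] twist [-0.11 -0.37 -0.5 ] offset m [-0.0019  0.0013 -0.0008] F [ 0.7  0.3 -0.6] w 49.9 t 10.45
[-0.50981431  0.65419753  1.8896621  -0.01127833  0.60000272 -2.50259684]
```

send_rows(rows=[{"offset":[0,0,0],"twist":[0,0,0]},{"offset":[0,0,0],"twist":[0,0,0]},{"offset":[0,0,0],"twist":[0,0,0]},{"offset":[0,0,0],"twist":[0,0,0]},{"offset":[0,0,0],"twist":[0,0,0]}], gripper=0.01)

```text
t: 10.87
ee_pos: [486.5, -259.2, 187.1]
orientation: [0.671, -3.063, 0.005]
ft_force: [0.8, -0.2, 0.6]
width: 26.8
```

send_rows(rows=[{"offset":[0,0,0],"twist":[0,0,0]},{"offset":[0,0,-0.02],"twist":[0,0,0]},{"offset":[0,0,-0.03],"twist":[0,0,0]},{"offset":[0,0,-0.03],"twist":[0,0,0]},{"offset":[0,0,0],"twist":[0,0,0]}])

```text
t: 11.28
ee_pos: [486.3, -258.2, 267.4]
orientation: [0.671, -3.058, -0.002]
ft_force: [1.9, -1.3, 0.4]
width: 27.1
```

```bash
python3 -c "
from h import *
plan(jw(-115,-62),100)
i=optics.camera_info('wrist');im,d=optics.get_image('wrist');np.savez('pics/w5.npz',im=im,d=d,K=i['K'],P=i['pose'])
cv2.imwrite('pics/w5.png',im)"
```

```text
tip [ 484.3 -258.4   85.4] jig [ -52.7 -299.4] twist [ 2.000e-02 -6.400e-01  3.443e+01] offset m [ 0.0642  0.2369 -0.0146] F [ 1.9 -1.3  0.4] w 27.1 t 11.28
```

View pics/w5.png

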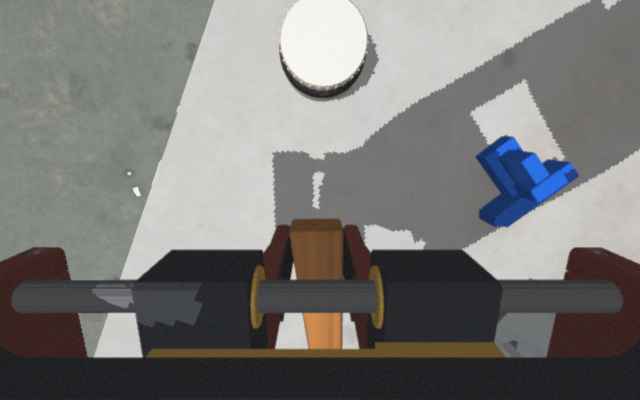

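send_rows(rows=[{"offset":[-0.007,0.0355,-0.003],"twist":[0,0,0]},{"offset":[-0.007,0.0355,-0.003],"twist":[0,0,0]},{"offset":[-0.007,0.0355,-0.003],"twist":[0,0,0]},{"offset":[-0.007,0.0355,-0.003],"twist":[0,0,0]},{"offset":[-0.007,0.0355,-0.003],"twist":[0,0,0]}])

```text
t: 11.75
ee_pos: [442.6, -81.7, 277.7]
orientation: [0.657, -3.061, 0.0]
ft_force: [-0.0, 1.2, -0.9]
width: 27.6
```

send_rows(rows=[{"offset":[-0.007,0.0355,0],"twist":[0,0,0]},{"offset":[-0.007,0.0355,0],"twist":[0,0,0]},{"offset":[0,0,0],"twist":[0,0,7]},{"offset":[0,0,0],"twist":[0,0,7]},{"offset":[0,0,0],"twist":[0,0,7]}])

```text
t: 12.17
ee_pos: [419.7, -1.2, 273.4]
orientation: [0.084, -3.12, 0.001]
ft_force: [1.0, -0.8, 0.3]
width: 27.0
```

send_rows(rows=[{"offset":[0,0,0],"twist":[0,0,7]},{"offset":[0,0,0],"twist":[0,0,6]},{"offset":[0,0,0],"twist":[0,0,0]},{"offset":[0,0,0],"twist":[0,0,0]},{"offset":[0,0,0],"twist":[0,0,0]}])

```text
t: 12.58
ee_pos: [417.4, 0.2, 269.3]
orientation: [-0.28, -3.101, 0.006]
ft_force: [1.1, 0.9, -0.5]
width: 27.5
```

```bash
python3 -c "
from h import *
plan(jw(-150,-65.8),60)
o=ctrl.get_obs();M=R.from_rotvec(o['orientation']).as_matrix()
i=optics.camera_info('wrist');im,d=optics.get_image('wrist');np.savez('pics/w6.npz',im=im,d=d,K=i['K'],P=i['pose'])
K,P=np.array(i['K']),np.array(i['pose']);U,V=np.meshgrid(np.arange(640),np.arange(400))
p=np.linalg.inv(K)@np.stack([U.ravel(),V.ravel(),np.ones(U.size)])*d.ravel();p=P[:3,:3]@p+P[:3,3:]
t=M.T@(p-np.array(o['ee_pos'])[:,None])
hsv=cv2.cvtColor(im,cv2.COLOR_BGR2HSV).reshape(-1,3);
m=(d.ravel()>0)&(t[2]>140)&(t[2]<190)&(abs(t[1])<22)&(t[0]>-60)&(t[0]<40)&(hsv[:,0]<20)&(hsv[:,0]>6)&(hsv[:,1]>90)
q=t[:,m];print(m.sum(),'top z',np.percentile(q[2],[5,20,50,80,95]))
for x0 in range(-50,24,4):
  s=abs(q[0]-x0)<2
  if s.sum()>3: print(x0,s.sum(),np.round([q[1,s].min(),q[1,s].max(),np.median(q[2,s])],1))
"
```

```text
tip [412.3  -0.   87.4] jig [-167.1  -56.9] twist [-0.34 -1.56 -0.65] offset m [-0.0122 -0.01    0.0273] F [ 1.1  0.9 -0.5] w 27.5 t 12.58
4398 top z [164.41344518 164.91414343 165.52085367 166.28356758 175.9433514 ]
-50 207 [ -6.6  13.1 165.1]
-46 222 [ -7.1  13.  165.2]
-42 245 [ -7.6  12.9 165.2]
-38 237 [ -8.1  12.8 165.3]
-34 162 [ -8.1  12.8 165.2]
-14 133 [-11.6  12.9 165.5]
-10 322 [-11.5  12.9 165.5]
-6 340 [-14.1  12.8 165.5]
-2 359 [-13.4  12.9 165.5]
2 368 [-14.2  12.8 165.5]
6 382 [-13.8  12.9 165.5]
10 460 [-21.9  21.5 165.5]
14 730 [-15.   12.7 171.1]
```

send_rows(rows=[{"offset":[-0.006,-0.005,0],"twist":[-0.3,-1.6,-0.7]},{"offset":[-0.006,-0.005,0.005],"twist":[0,-0.4,0]},{"offset":[0,0,0.015],"twist":[0,0,0]},{"offset":[0,0,0.012],"twist":[0,0,0]},{"offset":[0,0,0],"twist":[0,0,0]}])

```text
t: 13.05
ee_pos: [429.0, -13.4, 235.5]
orientation: [0.251, 3.121, -0.002]
ft_force: [0.1, -0.8, -0.9]
width: 26.6
```

```bash
python3 -c "
from h import *
plan(jw(-150,-65.7),18)"
```

```text
tip [430.9 -13.8  53.5] jig [-146.5  -67.3] twist [-0.04  0.61  0.47] offset m [0.0016 0.0015 0.0355] F [ 0.1 -0.8 -0.9] w 26.6 t 13.05
```

send_rows(rows=[{"offset":[0.002,0.0015,0],"twist":[0,0.6,0.5]},{"offset":[0,0,0.012],"twist":[0,0,0]},{"offset":[0,0,0.012],"twist":[0,0,0]},{"offset":[0,0,0.006],"twist":[0,0,0]},{"offset":[0,0,0],"twist":[0,0,0]}])

```text
t: 13.47
ee_pos: [427.8, -12.0, 205.3]
orientation: [-0.267, -3.127, 0.001]
ft_force: [0.0, -0.0, -0.8]
width: 26.9
```

```bash
python3 -c "
from h import *
plan(jw(-150,-65.7),18)"
```

```text
tip [427.3 -12.1  23.3] jig [-150.3  -66.2] twist [-0.05 -0.15 -0.09] offset m [0.0002 0.0004 0.0053] F [ 0.  -0.  -0.8] w 26.9 t 13.47
```

send_rows(rows=[{"offset":[0,0.0005,0.0025],"twist":[0,0,0]},{"offset":[0,0,0.0025],"twist":[0,0,0]},{"offset":[-0.008,0,0],"twist":[0,0,0]},{"offset":[-0.008,0,0],"twist":[0,0,0]},{"offset":[-0.006,0,0],"twist":[0,0,0]}])

```text
t: 13.88
ee_pos: [450.7, -15.3, 201.4]
orientation: [-0.266, -3.127, 0.001]
ft_force: [0.1, 1.5, -0.3]
width: 27.2
```

```bash
python3 -c "
from h import *
plan(jw(-112,-65.7),16.5)
i=optics.camera_info('wrist');im,d=optics.get_image('wrist');np.savez('pics/w7.npz',im=im,d=d,K=i['K'],P=i['pose'])
cv2.imwrite('pics/w7.png',im)
im,d=optics.get_image('scene');cv2.imwrite('pics/s7.png',cv2.resize(im[160:300,240:430],None,fx=4,fy=4,interpolation=2))"
```

```text
tip [450.2 -15.3  19.4] jig [-127.2  -65.6] twist [-0.05 -0.18 -0.06] offset m [-0.0147 -0.0003  0.0029] F [ 0.1  1.5 -0.3] w 27.2 t 13.88
```

View pics/s7.png

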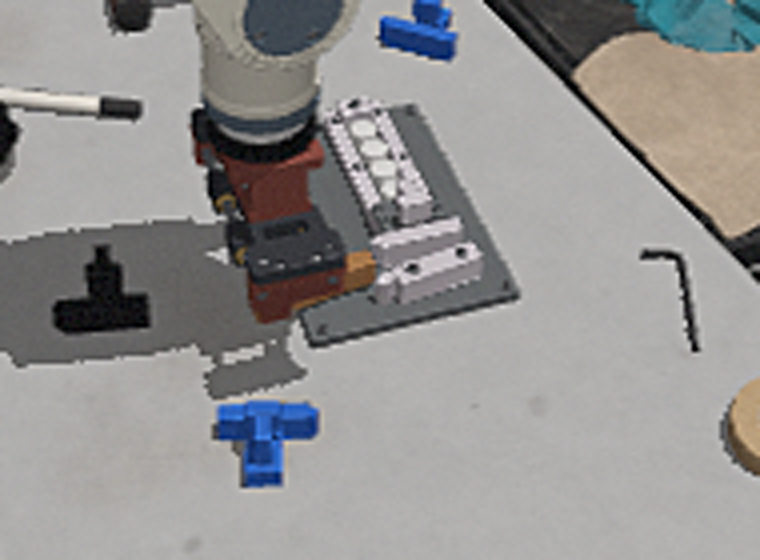

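send_rows(rows=[{"offset":[-0.006,0,0.0015],"twist":[0,0,0]},{"offset":[-0.006,0,0],"twist":[0,0,0]},{"offset":[-0.006,0,0],"twist":[0,0,0]},{"offset":[-0.006,0,0],"twist":[0,0,0]},{"offset":[-0.004,0,0],"twist":[0,0,0]}])

```text
t: 14.4
ee_pos: [481.2, -20.6, 200.0]
orientation: [-0.267, -3.128, 0.001]
ft_force: [-0.1, 0.3, -0.4]
width: 27.1
```

```bash
python3 -c "
from h import *
plan(jw(-78,-65.7),16.5)"
```

```text
tip [480.8 -20.7  18. ] jig [-96.2 -65.7] twist [-0.04 -0.12 -0.08] offset m [-0.0178 -0.0002  0.0015] F [-0.1  0.3 -0.4] w 27.1 t 14.4
```

send_rows(rows=[{"offset":[-0.004,0,0.001],"twist":[0,0,0]},{"offset":[-0.004,0,0],"twist":[0,0,0]},{"offset":[-0.004,0,0],"twist":[0,0,0]},{"offset":[-0.003,0,0],"twist":[0,0,0]},{"offset":[-0.002,0,0],"twist":[0,0,0]}])

```text
t: 14.82
ee_pos: [500.1, -23.8, 198.6]
orientation: [-0.267, -3.128, 0.001]
ft_force: [-1.0, 1.9, -0.3]
width: 26.6
```

```bash
python3 -c "
from h import *
plan(jw(-78,-65.7),16)
i=optics.camera_info('wrist');im,d=optics.get_image('wrist');np.savez('pics/w8.npz',im=im,d=d,K=i['K'],P=i['pose'])
cv2.imwrite('pics/w8.png',im)"
```

```text
tip [499.7 -23.9  16.6] jig [-77.  -65.7] twist [-0.04 -0.14 -0.08] offset m [ 0.0015 -0.0002  0.0006] F [-1.   1.9 -0.3] w 26.6 t 14.82
```

View pics/w8.png

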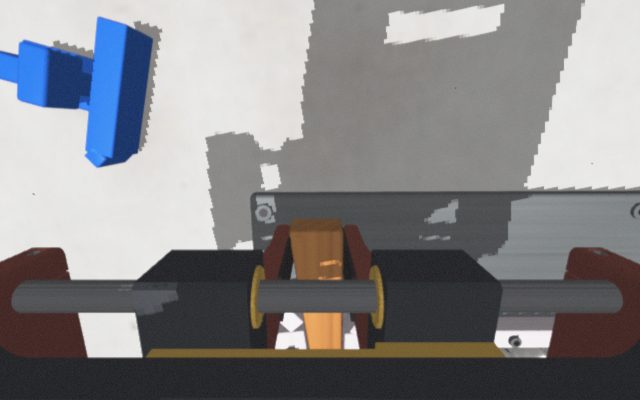

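send_rows(rows=[{"offset":[-0.002,0,0.001],"twist":[0,0,0]},{"offset":[-0.002,0,0],"twist":[0,0,0]},{"offset":[-0.001,0,0],"twist":[0,0,0]},{"offset":[0,0,0],"twist":[0,0,0]},{"offset":[0,0,0],"twist":[0,0,0]}])

```text
t: 15.28
ee_pos: [504.4, -24.1, 197.1]
orientation: [-0.266, -3.124, -0.0]
ft_force: [-1.0, 1.6, 0.5]
width: 26.9
```

send_rows(rows=[{"offset":[0,0,0],"twist":[0,0,0]},{"offset":[0,0,0],"twist":[0,0,0]},{"offset":[0,0,0],"twist":[0,0,0]},{"offset":[0,0,0],"twist":[0,0,0]},{"offset":[0,0,0],"twist":[0,0,0]}], gripper=0.045)

```text
t: 15.7
ee_pos: [505.3, -24.7, 197.7]
orientation: [-0.267, -3.128, 0.001]
ft_force: [0.2, -0.0, 0.1]
width: 45.0
```

```bash
python3 -c "
from h import *
plan(jw(-78,-65.7),16)"
```

```text
tip [504.8 -24.7  15.7] jig [-71.8 -65.6] twist [-0.04 -0.15 -0.07] offset m [ 0.0067 -0.0002 -0.0003] F [ 0.2 -0.   0.1] w 45.0 t 15.7
```

send_rows(rows=[{"offset":[0,0,-0.012],"twist":[0,0,0]},{"offset":[0,0,-0.015],"twist":[0,0,0]},{"offset":[0,0,-0.012],"twist":[0,0,0]},{"offset":[0.018,0,0],"twist":[0,0,0]},{"offset":[0.018,0,0],"twist":[0,0,0]}])

```text
t: 16.12
ee_pos: [472.4, -19.1, 241.4]
orientation: [0.268, 3.128, -0.001]
ft_force: [-0.4, 0.3, 1.1]
width: 45.1
```

send_rows(rows=[{"offset":[0,0,0],"twist":[0,0,0]},{"offset":[0,0,0],"twist":[0,0,0]},{"offset":[0,0,0],"twist":[0,0,0]},{"offset":[0,0,0],"twist":[0,0,0]},{"offset":[0,0,0],"twist":[0,0,0]}], gripper=0)

```text
t: 16.53
ee_pos: [472.6, -19.1, 244.2]
orientation: [0.267, 3.125, -0.001]
ft_force: [-0.2, 0.1, -0.2]
width: 15.2
```

```bash
python3 -c "
from h import *
plan(jw(-108,-66),16)
i=optics.camera_info('wrist');im,d=optics.get_image('wrist');np.savez('pics/w9.npz',im=im,d=d,K=i['K'],P=i['pose'])
cv2.imwrite('pics/w9.png',im)"
```

```text
tip [473.4 -19.3  62.2] jig [-103.7  -65.5] twist [-0.01  0.27 -0.09] offset m [ 0.0035 -0.0005  0.0462] F [-0.2  0.1 -0.2] w 15.2 t 16.53
```

send_rows(rows=[{"offset":[0.004,0,0],"twist":[0,0,0]},{"offset":[0.002,0,0.012],"twist":[0,0,0]},{"offset":[0,0,0.015],"twist":[0,0,0]},{"offset":[0,0,0.013],"twist":[0,0,0]},{"offset":[0,0,0],"twist":[0,0,0]}])

```text
t: 17.0
ee_pos: [468.0, -18.3, 203.1]
orientation: [0.268, 3.123, -0.001]
ft_force: [-0.1, -0.5, 0.5]
width: 0.4
```

```bash
python3 -c "
from h import *
plan(jw(-100,-66),16)"
```

```text
tip [469.3 -18.5  21.1] jig [-107.8  -65.4] twist [ 0.01  0.43 -0.11] offset m [-0.0092 -0.0005  0.0051] F [-0.1 -0.5  0.5] w 0.4 t 17.0
```

send_rows(rows=[{"offset":[0,0,0.003],"twist":[0,0.4,0]},{"offset":[-0.002,0,0.001],"twist":[0,0,0]},{"offset":[-0.002,0,0],"twist":[0,0,0]},{"offset":[-0.002,0,0],"twist":[0,0,0]},{"offset":[-0.002,0,0],"twist":[0,0,0]}])

```text
t: 17.42
ee_pos: [476.5, -19.7, 199.6]
orientation: [-0.268, -3.129, -0.0]
ft_force: [-1.0, 0.4, -0.8]
width: 0.3
```

send_rows(rows=[{"offset":[-0.002,0,0],"twist":[0,0,0]},{"offset":[-0.002,0,0],"twist":[0,0,0]},{"offset":[-0.002,0,0],"twist":[0,0,0]},{"offset":[-0.001,0,0],"twist":[0,0,0]},{"offset":[-0.001,0,0],"twist":[0,0,0]}])

```text
t: 17.83
ee_pos: [483.3, -20.8, 199.9]
orientation: [-0.268, -3.123, -0.001]
ft_force: [-4.2, 2.9, 2.7]
width: 0.7
```

```bash
python3 -c "
from h import *
plan(jw(-100,-66),16)"
```

```text
tip [481.9 -20.6  17.9] jig [-95.  -65.4] twist [-0.   -0.42 -0.13] offset m [ 0.0063 -0.0006  0.0019] F [-4.2  2.9  2.7] w 0.7 t 17.83
```

send_rows(rows=[{"offset":[-0.0015,0,0],"twist":[0,0,0]},{"offset":[-0.0015,0,0],"twist":[0,0,0]},{"offset":[-0.0015,0,0],"twist":[0,0,0]},{"offset":[-0.0015,0,0],"twist":[0,0,0]},{"offset":[-0.0015,0,0],"twist":[0,0,0]}])

```text
t: 18.25
ee_pos: [485.9, -21.2, 199.7]
orientation: [-0.267, -3.108, -0.002]
ft_force: [-7.0, 1.0, 6.9]
width: 0.9
```

send_rows(rows=[{"offset":[-0.0015,0,0],"twist":[0,0,0]},{"offset":[-0.0015,0,0],"twist":[0,0,0]},{"offset":[-0.0015,0,0],"twist":[0,0,0]},{"offset":[-0.0015,0,0],"twist":[0,0,0]},{"offset":[-0.0015,0,0],"twist":[0,0,0]}])

```text
t: 18.67
ee_pos: [488.5, -21.5, 199.8]
orientation: [-0.265, -3.093, -0.002]
ft_force: [-6.2, 3.0, 6.9]
width: 0.3
```

```bash
python3 -c "
from h import *
plan(jw(-100,-66),16)"
```

```text
tip [481.7 -20.6  17.9] jig [-95.2 -65.5] twist [-0.09 -2.16 -0.13] offset m [ 0.0116 -0.0008  0.0018] F [-6.2  3.   6.9] w 0.3 t 18.67
```

send_rows(rows=[{"offset":[-0.001,0,0],"twist":[0,-0.6,0]},{"offset":[-0.001,0,0],"twist":[0,-0.6,0]},{"offset":[-0.001,0,0],"twist":[0,-0.6,0]},{"offset":[-0.001,0,0],"twist":[0,-0.6,0]},{"offset":[-0.001,0,0],"twist":[0,-0.6,0]}])

```text
t: 19.08
ee_pos: [484.7, -20.7, 199.4]
orientation: [-0.268, -3.119, 0.003]
ft_force: [-10.1, 4.5, 10.7]
width: 0.3
```

```bash
python3 -c "
from h import *
plan(jw(-100,-66),16)"
```

```text
tip [482.7 -20.9  17.4] jig [-94.3 -65.6] twist [-0.18 -0.63 -0.14] offset m [ 0.0077 -0.001   0.0014] F [-10.1   4.5  10.7] w 0.3 t 19.08
```

send_rows(rows=[{"offset":[-0.001,0,-0.001],"twist":[0,-0.8,0]},{"offset":[-0.0015,0,-0.001],"twist":[0,-0.8,0]},{"offset":[-0.0015,0,-0.0005],"twist":[0,-0.8,0]},{"offset":[-0.0015,0,0],"twist":[0,-0.8,0]},{"offset":[-0.0015,0,0],"twist":[0,-0.8,0]}])

```text
t: 19.5
ee_pos: [479.7, -19.5, 198.6]
orientation: [0.267, 3.105, -0.011]
ft_force: [-12.9, 5.6, 12.3]
width: 0.5
```

```bash
python3 -c "
from h import *
plan(jw(-100,-66),16)
i=optics.camera_info('wrist');im,d=optics.get_image('wrist');np.savez('pics/w10.npz',im=im,d=d,K=i['K'],P=i['pose'])
cv2.imwrite('pics/w10.png',im)"
```

```text
tip [484.2 -21.2  16.7] jig [-92.7 -65.7] twist [-0.29  1.48 -0.16] offset m [ 0.0026 -0.0013  0.0006] F [-12.9   5.6  12.3] w 0.5 t 19.5
```

View pics/w10.png

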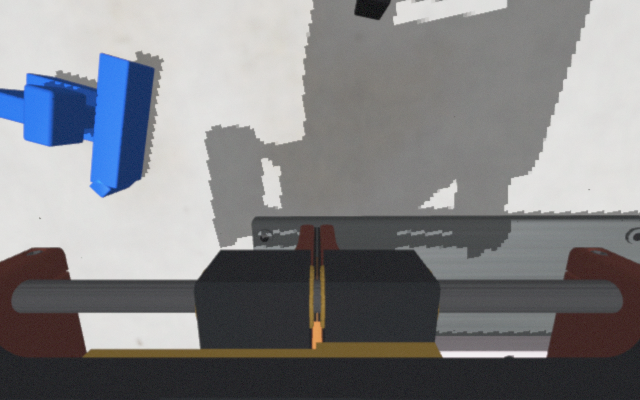

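send_rows(rows=[{"offset":[-0.003,0,-0.0015],"twist":[0,0,0]},{"offset":[-0.0035,0,-0.0015],"twist":[0,0,0]},{"offset":[-0.0035,0,-0.0015],"twist":[0,0,0]},{"offset":[-0.0035,0,-0.001],"twist":[0,-0.4,0]},{"offset":[-0.0035,0,-0.001],"twist":[0,-0.4,0]}])

```text
t: 19.97
ee_pos: [484.7, -19.9, 201.0]
orientation: [0.269, 3.126, -0.012]
ft_force: [-11.3, 6.7, 1.8]
width: 0.3
```

```bash
python3 -c "
from h import *
plan(jw(-100,-66),16)
o=ctrl.get_obs();print(np.round(o['moment'],2))"
```

```text
tip [485.3 -21.3  19.1] jig [-91.6 -65.5] twist [-0.41  0.27 -0.15] offset m [ 0.0076 -0.0018  0.003 ] F [-11.3   6.7   1.8] w 0.3 t 19.97
[1.19 2.02 0.05]
```

send_rows(rows=[{"offset":[-0.003,0,0],"twist":[0,-0.7,0]},{"offset":[-0.003,0,-0.0005],"twist":[0,-0.8,0]},{"offset":[-0.0035,0,-0.0005],"twist":[0,-0.9,0]},{"offset":[-0.0035,0,-0.0005],"twist":[0,-0.9,0]},{"offset":[-0.0035,0,-0.0005],"twist":[0,-0.9,0]}])

```text
t: 20.38
ee_pos: [483.0, -18.9, 198.2]
orientation: [0.268, 3.107, -0.019]
ft_force: [-17.3, 9.2, 18.2]
width: 0.4
```

```bash
python3 -c "
from h import *
plan(jw(-100,-66),16)"
```

```text
tip [487.  -21.6  16.2] jig [-89.9 -65.5] twist [-0.6   1.38 -0.16] offset m [ 0.0057 -0.0024  0.0002] F [-17.3   9.2  18.2] w 0.4 t 20.38
```

send_rows(rows=[{"offset":[-0.004,0,-0.0015],"twist":[0,-0.3,0]},{"offset":[-0.005,0,-0.0015],"twist":[0,-0.2,0]},{"offset":[-0.0055,0,-0.0015],"twist":[0,-0.2,0]},{"offset":[-0.0055,0,-0.001],"twist":[0,-0.3,0]},{"offset":[-0.0055,0,-0.001],"twist":[0,-0.5,0]}])

```text
t: 20.8
ee_pos: [489.5, -19.2, 198.8]
orientation: [-0.269, -3.124, 0.021]
ft_force: [-16.0, 9.8, 3.6]
width: 0.4
```

```bash
python3 -c "
from h import *
plan(jw(-100,-66),16)"
```

```text
tip [488.2 -21.5  16.9] jig [-88.7 -65.3] twist [-0.79 -0.3  -0.18] offset m [ 0.0123 -0.0032  0.0008] F [-16.    9.8   3.6] w 0.4 t 20.8
```

send_rows(rows=[{"offset":[-0.005,0,-0.0005],"twist":[0,-0.7,0]},{"offset":[-0.005,0,-0.0007],"twist":[0,-0.7,0]},{"offset":[-0.005,0,-0.001],"twist":[0,-0.7,0]},{"offset":[-0.005,0,-0.001],"twist":[0,-0.7,0]},{"offset":[-0.005,0,-0.001],"twist":[0,-0.7,0]}])

```text
t: 21.22
ee_pos: [491.4, -18.8, 198.2]
orientation: [-0.269, -3.115, 0.027]
ft_force: [-17.3, 9.2, 13.4]
width: 0.4
```

```bash
python3 -c "
from h import *
plan(jw(-100,-66),16)"
```

```text
tip [488.5 -21.6  16.3] jig [-88.4 -65.3] twist [-1.04 -0.76 -0.2 ] offset m [ 0.014  -0.004   0.0002] F [-17.3   9.2  13.4] w 0.4 t 21.22
```

send_rows(rows=[{"offset":[0.006,0,0],"twist":[0,0,0]},{"offset":[0.008,0,0],"twist":[0,0,0]},{"offset":[0.008,0,0],"twist":[-1,0,0]},{"offset":[0,0,-0.035],"twist":[0,0,0]},{"offset":[0,0,-0.035],"twist":[0,0,0]}])

```text
t: 21.63
ee_pos: [467.7, -14.6, 264.4]
orientation: [-0.267, -3.109, -0.001]
ft_force: [1.5, -0.8, 0.2]
width: 0.8
```

send_rows(rows=[{"offset":[0,0,-0.035],"twist":[0,0,0]},{"offset":[-0.035,0.015,-0.02],"twist":[0,0,0]},{"offset":[-0.035,0.015,-0.02],"twist":[0,0,0]},{"offset":[-0.035,0.01,-0.01],"twist":[0,0,0]},{"offset":[0,0,0],"twist":[0,0,0]}])

```text
t: 22.05
ee_pos: [582.6, 6.3, 359.5]
orientation: [-0.272, -3.128, -0.001]
ft_force: [1.1, 0.4, -0.2]
width: 0.5
```

```bash
python3 -c "
from h import *
plan(jw(-10,-40),155)
i=optics.camera_info('wrist');im,d=optics.get_image('wrist');np.savez('pics/w11.npz',im=im,d=d,K=i['K'],P=i['pose'])
cv2.imwrite('pics/w11.png',cv2.resize(im[60:250,180:500],None,fx=2.5,fy=2.5,interpolation=2))
K,P=np.array(i['K']),np.array(i['pose']);U,V=np.meshgrid(np.arange(640),np.arange(400))
p=np.linalg.inv(K)@np.stack([U.ravel(),V.ravel(),np.ones(U.size)])*d.ravel();p=P[:3,:3]@p+P[:3,3:]
c,s=np.cos(TH),np.sin(TH);jx=c*(p[0]-O[0])+s*(p[1]-O[1]);jy=-s*(p[0]-O[0])+c*(p[1]-O[1])
hsv=cv2.cvtColor(im,cv2.COLOR_BGR2HSV).reshape(-1,3)
m=(d.ravel()>0)&(p[2]>28)&(p[2]<36)&(hsv[:,1]>80)&(hsv[:,0]>5)&(hsv[:,0]<20)&(abs(jx)<100)&(abs(jy+62)<30)
q=np.stack([jx[m],jy[m]],1).astype(np.float32);print(m.sum(),'z',np.percentile(p[2,m],[5,50,95]),'x',q[:,0].min(),q[:,0].max())
h=cv2.convexHull(q);print(np.round(cv2.approxPolyDP(h,4,True)[:,0],1).tolist())
"
```

```text
tip [582.2   6.4 177.5] jig [ -0.7 -21.9] twist [ 0.03 -0.13 -0.24] offset m [ 0.0097 -0.018   0.0225] F [ 1.1  0.4 -0.2] w 0.5 t 22.05
2033 z [30.32113847 31.6127827  32.77093751] x -76.99918 18.606367
[[17.399999618530273, -52.70000076293945], [-75.9000015258789, -51.0], [-77.0, -77.5], [18.200000762939453, -64.19999694824219]]
```

View pics/w11.png

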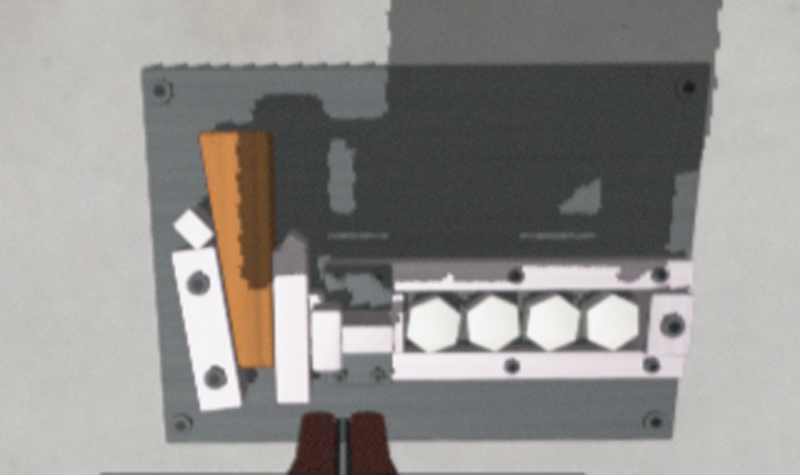

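```bash
python3 -c "
from h import *
ctrl.close_job();print(ctrl.get_obs()['t'])"
```

```text
the job is handed in; nothing more can be done
the job is handed in; nothing more can be done
```

I pushed the T-block until the four nuts were closed up against the end stop, at about 10 N. I then laid the wedge in the gap, thin end leading and plain face to the block, and drove it in with a steady push of about 17–19 N until it stopped moving. I handed the job in at about 22 s, under the 67 s limit.

**Last checks, with the gripper clear**
- **Wedge:** it lies flat, with its top at about z 32 mm. The thin end is about 18 mm past the jig's x = 0, and its middle is at about x = -30 mm. It is in line with the jig to about 0.02 rad and did not spring back when I let go.
- **Row:** in the picture the nuts sit at a closed pitch of about 25.4 mm. By eye and pixel arithmetic, nut 1 touches the stop and the nose touches nut 4.
- **Not measured:** I could not measure the clamping forces with the wedge left alone. The 1.5 N contacts are inferred from the push force and from the wedge staying put.

**What went wrong or disagreed**
- **Joint limit:** while lining up on the wedge, joint 6 sat at its range limit, reading -2.5403 against -2.54. I backed it off as soon as I saw it. I can't tell whether that counts as passing the range.
- **Side loads:** while driving the wedge, the tool also took 7–18 N vertically and some sideways force. I eased the vertical load between pushes, and the last push ended with about 13 N of it.
- **Jig position:** the two cameras placed the jig origin 3.5 mm apart. I set it by the fence face, which then matched to 0.4 mm.

I did not touch the mallet, the marker, the fixed items or the look-alikes, and I did not re-measure their positions at the end.

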